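# Put the engraving handpiece back in its bench cradle

### The job

Take the engraving handpiece out of its upright tube stand, lay it in the sloping two-fork rest, tail uphill, and let go of it there. Then take it again across the waist and lay it in the level wooden cradle, its nose at the single-fork end and its collar down in the narrow gap, so that it lies fully home, and leave it there. Never drop it or lay it on the bench, and leave the loose things on the bench where they are.

Things in the scene. Friction and masses are not known exactly. Their poses are not given: they have to be found in the camera images.
- handpiece: round engraving handpiece, 181 mm long, 0.25 kg. Origin: nose tip; z along the axis to the tail. From the tip: thin collet and cone to 22 mm, 18 mm diameter to 45, steel waist 24 mm diameter 45-120, black collar 36 mm diameter 120-126, aluminium tail 26 mm diameter 126-181. Balances near 85. Starts hanging nose down in the tube stand, collar on the rim, tail showing.
- hp_front (a point): point on the handpiece's axis, 30 mm from the nose tip
- hp_waist (a point): point on the handpiece's axis, 72 mm from the nose tip: where to take it across the waist
- hp_collar (a point): centre of the handpiece's collar, 123 mm from the nose tip
- hp_tail (a point): point on the handpiece's axis, 155 mm from the nose tip: where to take it by the tail
- stand: fixed upright aluminium tube on a round dark foot (72 mm wide); tube 42 mm outside, 29 mm bore, rim 130 mm above the bench, where the collar rests. Origin on the bench under the tube's axis.
- rest: fixed sloping rest, two steel V forks on a wooden foot 150 x 70 mm; holds the handpiece at 40 degrees to the bench, nose low towards its +x, tail up towards its -x. Origin on the bench, 80 mm below where hp_waist lies. Forks hold it 24-36 and 106-118 mm from the nose tip, collar just uphill of the high fork. V sides slope 45 degrees; a bar runs 43 mm under the axis.
- rest_front (a point): middle of the low fork, on the axis of a handpiece lying there: where hp_front comes to lie
- rest_collar (a point): where the collar's centre lies in the rest when the collar is 1 mm from touching the high fork; up to 8 mm farther uphill is also good
- cradle: fixed level wooden cradle, base 215 x 70 x 8 mm, handpiece axis 50 mm up, nose towards its +x. Origin on the bench below hp_waist when home. V forks at 24-36 and 106-118 mm from the nose tip, a 10 mm gap for the 6 mm collar, then a V block with cheeks 46 mm apart, tops 4 mm above the axis, along the whole tail. Waist free for fingers over 70 mm, base 42 mm under the axis.
- cradle_front (a point): where hp_front lies when home: on the cradle's axis, 50 mm up, 30 mm from the nose tip
- cradle_collar (a point): where hp_collar lies when home: middle of the collar gap, 50 mm up
- bur_stand: fixed round two-step wooden stand of small burs, 72 mm wide, 75 mm high; origin under its centre. Not needed; stands in line with the tube stand, nearer or farther than it.
- bench_block: loose steel bench block 50 x 50 x 20 mm, to be left alone; origin under its centre
- tin: loose low tin 44 mm wide, 24 mm high, to be left alone; origin under its centre
- hammer: loose small hammer 190 mm long, to be left alone
- brush: loose bench brush 170 mm long, to be left alone
- jar: loose amber jar 52 mm wide, 55 mm high, to be left alone; origin under its centre
- dish: loose white dish 72 mm wide, 24 mm high, to be left alone; origin under its centre
- pliers: loose pliers 140 mm long, 12 mm high, to be left alone
Things that resemble listed ones, but are neither listed nor needed, are in the scene too. Leave any yellow look-alike of the rest alone.

How it is judged:
By the outcome, as a careful person would: the job done as asked, in the order asked, and still so for the second after the job is handed in, with the robot touching nothing.
It also fails if it takes over 64 s, if anything falls off the work surface, if the arm or the gripper's body presses on something with over 40 N, if the wrist force passes 120 N, or if a joint passes its speed limit or range.

### The arm

A 6-joint arm with a two-finger parallel gripper is mounted at the origin on the work surface. World frame = base frame: x ahead of the robot, y to its left, z up, the work surface at z = 0. Lengths are in m, angles in rad, forces in N, time in s.
With the tool pointing down it reaches from about 0.35 to 0.775 m from the base axis. Payload 7.3 kg.
Tool frame: the origin (TCP) lies between the finger pads; the fingertips stand 14 mm ahead of it and the grasp point (between the pads) lies 5 mm behind it; z points along the fingers, y is the line along which they close (so a half turn about z gives the same grasp; the last joint's range is limited). The gripper opens to 92 mm and grips with 3 to 60 N. Pads are 19 mm wide; open, the fingers measure 130 mm over their backs; the gripper's body (75 mm by 190 mm) begins 47 mm behind the grasp point.
Start: joints at [1.116, 0.342, 1.524, -0, 1.275, -0.146], TCP at [0.16, 0.5, 0.241] pointing down, gripper open.
Joint ranges: [-2.53, 2.53], [-0.77, 2.02], [0.04, 2.7], [-1, 4.14], [0.28, 2.66], [-3.11, 3.11]. Speed limits (rad/s): [2.57, 2.57, 3.14, 3.14, 3.14, 3.14].

### API

Orientations are given as [roll, pitch, yaw] about the fixed x, y, z axes, in that order (R = Rz(yaw) Ry(pitch) Rx(roll)).
In Python, from cell import robot, eyes gives the robot as it stands. The module is installed in compiled form; this text tells all that it offers.
- The arm moves only by the shell command python3 -m handwheel 'ROWS' [FORCE]. ROWS is JSON, one flat list of numbers, 5 for each row, row after row: the shift along the world's x, y, z in mm, then the turn about the world's z in rad, then the opening, from 0 (shut) to 1 (fully open). In form: [x, y, z, spin, jaw, x, y, z, spin, jaw, ...]. A call has 1 to 8 rows; each row shifts and turns the commanded pose from where the row before left it; what a row does not reach is not made up. A row lasts 1/10 s, in which the tool goes at most 50 mm and 8.59 degrees, less where a joint would pass 70% of its speed; a pose out of reach is approached as far as the arm can. A call with a gripper value outside its range is refused whole. The fingers move at their own pace and stop on an object; FORCE is the grip in N (left out, the last holds). Time passes only in rows, so rows that do not move let the fingers close. It gives the time, the measured TCP pose, the force, the opening and the grip force at its end, in the units of the state.
- robot.observe(): the state, without advancing time (a new reading comes with each control period).
- eyes.read_camera(name): name is "scene" or "top"; returns (picture, depth): 400x640x3 uint8, blue, green, red; 400x640 float32, m along the optical axis (not along the pixel's ray), 0 where there is no reading.
- eyes.calibration(name): a dict with "fx", "fy", "cx", "cy" (pixels), "dist_coeffs" ([k1, k2, p1, p2, k3] as OpenCV has them; the pictures are not rectified), "world_to_cam" (4x4, takes a point from world to camera coordinates). Camera axes: x right, y down, z forward; pixel columns grow to the right and rows downward; lengths in m; the calibration is good to about 2 mm. A picture is of the moment at which its call begins. calibration takes no time and is no camera call.
- robot.hand_in(): hands the job in; it is judged then, once.
The state is a dict: "time": time; "qpos": joint angles; "qvel": joint speeds; "joint_efforts": joint torques, N m; "tool_pos": TCP position; "tool_rot": TCP orientation; "contact_force": force on the tool from outside, world axes, zero at the start; "torque": the same for the moment, N m; "opening": finger opening in m; "grip_force": force on a finger pad.
Only numpy, scipy, OpenCV 4.12 (cv2) and the standard library are available. Lean on these libraries where they do the work, as an engineer would, in place of code of your own. Each camera call takes 0.05 s, during which the arm holds its last target. There are 200 camera calls.

## Working session

There is one attempt and no reset: what is moved stays moved. The work goes in short steps, Python scripts to look and compute and a shell command to move; the robot and the scene stay as the last step left them, time stands still between calls to the robot, and variables do not carry over. Pictures are saved under pics/ and viewed, at most 12 in all, crops included, and the job is handed in when it is done.

```bash
mkdir -p pics; cat > h.py <<'E'
import numpy as np, cv2
from cell import robot, eyes
def grab(n,tag):
    p,d=eyes.read_camera(n); cv2.imwrite(f'pics/{tag}.png',p); np.save(f'pics/{tag}.npy',d); return p,d
def ray(n,uv):
    c=eyes.calibration(n);K=np.array([[c['fx'],0,c['cx']],[0,c['fy'],c['cy']],[0,0,1]])
    q=cv2.undistortPoints(np.array(uv,float).reshape(-1,1,2),K,np.array(c['dist_coeffs'],float)).reshape(-1,2)
    T=np.array(c['world_to_cam']);R=T[:3,:3];o=-R.T@T[:3,3]
    return o,np.c_[q,np.ones(len(q))]@R   # d scaled so depth*d + o
def onplane(n,uv,z):
    o,d=ray(n,uv);return o+d*((z-o[2])/d[:,2])[:,None]
def atdepth(n,uv,D):
    o,d=ray(n,uv);return o+d*np.asarray(D,float).reshape(-1,1)
def cross(n1,uv1,n2,uv2):
    o1,d1=ray(n1,uv1);o2,d2=ray(n2,uv2);out=[]
    for a,b in zip(d1,d2):
        s,t=np.linalg.lstsq(np.c_[a,-b],o2-o1,rcond=None)[0];p,q=o1+s*a,o2+t*b
        out.append(np.r_[(p+q)/2,np.linalg.norm(p-q)])
    return np.array(out)
def proj(n,P):
    c=eyes.calibration(n);K=np.array([[c['fx'],0,c['cx']],[0,c['fy'],c['cy']],[0,0,1]]);T=np.array(c['world_to_cam'])
    return cv2.projectPoints(np.array(P,float).reshape(-1,1,3),cv2.Rodrigues(T[:3,:3])[0],T[:3,3],K,np.array(c['dist_coeffs'],float))[0].reshape(-1,2)
E
python3 - <<'E'
from h import *
grab('scene','s0');grab('top','t0')
for n in('scene','top'):
    T=np.array(eyes.calibration(n)['world_to_cam']);print(n,(-T[:3,:3].T@T[:3,3]).round(3),T[:3,:3].round(2).tolist())
print({k:np.round(v,3) for k,v in robot.observe().items()})
E
```

```text
scene [ 1.447 -0.059  0.925] [[0.04, 1.0, 0.0], [0.67, -0.02, -0.75], [-0.74, 0.03, -0.67]]
top [0.284 0.012 1.341] [[-0.01, -1.0, -0.0], [-0.98, 0.01, -0.21], [0.21, -0.0, -0.98]]
{'time': np.float64(0.1), 'qpos': array([ 1.116,  0.343,  1.525, -0.   ,  1.275, -0.146]), 'qvel': array([-0.002,  0.   , -0.001, -0.001, -0.001, -0.001]), 'joint_efforts': array([ 2.000e-03, -4.320e+01, -2.447e+01,  7.200e-02,  5.200e-02,
       -0.000e+00]), 'tool_pos': array([0.159, 0.5  , 0.24 ]), 'tool_rot': array([-3.14 , -0.   ,  2.833]), 'contact_force': array([-0.712,  0.415,  0.186]), 'torque': array([ 0.027, -0.067, -0.05 ]), 'grip_force': np.float64(0.0), 'opening': np.float64(0.092)}
```

View pics/s0.png

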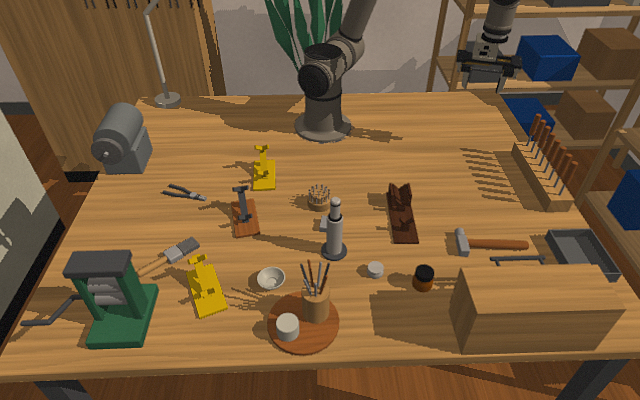

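View pics/t0.png

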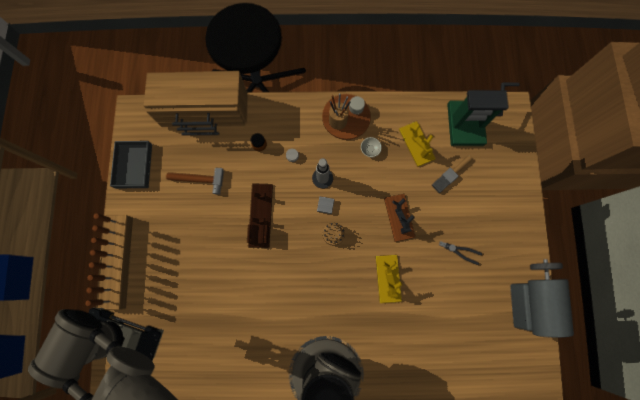

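Candidates (scene pixels):
- **Tube stand with handpiece:** (335,230). The pen pot at (315,300) and bur stand at (319,195) are the look-alikes.
- **Rest:** wood and steel at (243,212). The yellow look-alikes at (263,170) and (205,285) are to be avoided.
- **Cradle:** dark wood at (402,212).

I'll check these choices in one close crop.

```bash
python3 - <<'E'
import cv2,numpy as np
s=cv2.imread('pics/s0.png')[170:270,220:420];t=cv2.imread('pics/t0.png')[145:255,240:420]
cv2.imwrite('pics/c1.png',cv2.resize(s,None,fx=4,fy=4,interpolation=cv2.INTER_CUBIC))
t=cv2.resize(t,None,fx=4.4,fy=4.4,interpolation=cv2.INTER_CUBIC);cv2.imwrite('pics/c2.png',cv2.convertScaleAbs(t,alpha=1.6))
E
```

```text
(no output)
```

View pics/c1.png

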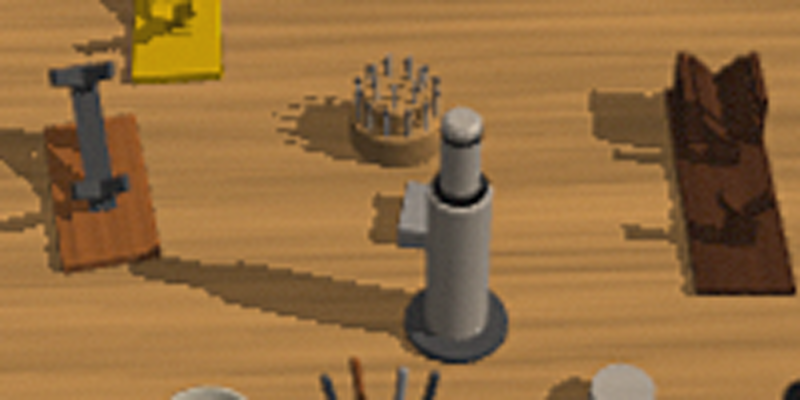

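View pics/c2.png

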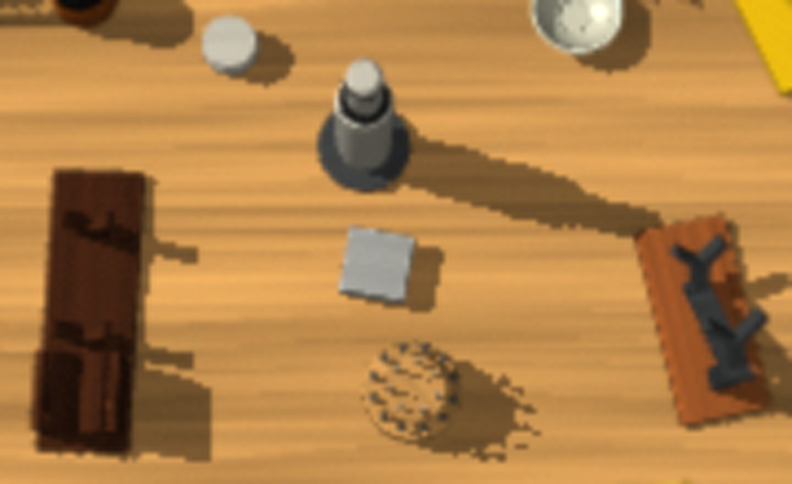

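The crops confirm the choice. In scene crop coordinates (4x), the tail is at (462,125), the collar at (458,190) and the stand foot at (455,330). The rest's high fork is at (82,75) and its low fork at (100,190), nearer the camera. The cradle's single fork is at (735,215), and its two-fork and V-block end is far, at (715,90). Next I measure them.

```bash
cat > m.py <<'E'
from h import *
def cloud(n,tag):
    d=np.load(f'pics/{tag}.npy');v,u=np.mgrid[0:400,0:640];uv=np.c_[u.ravel(),v.ravel()]
    return atdepth(n,uv,d.ravel()).reshape(400,640,3),d
def box(P,a): return np.all((P>np.array(a)[:3])&(P<np.array(a)[3:]),axis=2)
E
python3 - <<'E'
from m import *
roi={'scene':dict(rest=(228,176,264,242),crad=(384,178,424,248),hp=(325,192,350,266)),'top':dict(rest=(382,190,420,245),crad=(244,180,280,252),hp=(308,155,338,192))}
for n,tag in(('scene','s0'),('top','t0')):
    P,d=cloud(n,tag)
    im=cv2.imread(f'pics/{tag}.png');hsv=cv2.cvtColor(im,cv2.COLOR_BGR2HSV)
    for k,(u0,v0,u1,v1) in roi[n].items():
        p=P[v0:v1,u0:u1].reshape(-1,3);h=hsv[v0:v1,u0:u1].reshape(-1,3).astype(int);p_ok=d[v0:v1,u0:u1].ravel()>0
        q=p[p_ok&(p[:,2]>0.006)&(p[:,2]<.3)]
        zs=np.histogram(q[:,2]*1000,bins=np.arange(0,200,6))[0]
        print(n,k,len(q),q.min(0).round(3),q.max(0).round(3),zs.tolist())
        f=q[q[:,2]<(.02)]
        if len(f)>5:
            r=cv2.minAreaRect((f[:,:2]*1000).astype(np.float32));print('  low rect mm',np.round(r[0],1),np.round(r[1],1),round(r[2],2),'medz',np.median(f[:,2]).round(4))
    print(n,'bench z',np.median(P[260:270,300:310,2]) if n=='scene' else np.median(P[225:235,290:300,2]))
E
```

```text
scene rest 1145 [ 0.304 -0.293  0.006] [ 0.574 -0.2    0.11 ] [0, 694, 129, 5, 18, 19, 28, 41, 55, 34, 23, 14, 2, 6, 4, 15, 30, 22, 6, 0, 0, 0, 0, 0, 0, 0, 0, 0, 0, 0, 0, 0, 0]
  low rect mm [ 439. -247.] [270.3  92.7] 0.09 medz 0.0101
scene crad 1316 [0.398 0.175 0.006] [0.625 0.272 0.059] [0, 689, 61, 39, 47, 70, 111, 119, 133, 47, 0, 0, 0, 0, 0, 0, 0, 0, 0, 0, 0, 0, 0, 0, 0, 0, 0, 0, 0, 0, 0, 0, 0]
  low rect mm [513.1 211.4] [ 89.9 220.6] 81.15 medz 0.009
scene hp 1059 [ 0.409 -0.022  0.006] [0.826 0.041 0.193] [0, 163, 39, 47, 53, 34, 26, 32, 37, 26, 23, 21, 30, 25, 23, 31, 28, 28, 24, 28, 26, 47, 53, 21, 16, 18, 21, 13, 20, 21, 21, 56, 8]
  low rect mm [560.1  14.8] [ 57.5 213.8] 87.5 medz 0.0091
scene bench z 0.002031592741054078
top rest 989 [ 0.401 -0.322  0.006] [ 0.582 -0.193  0.113] [0, 445, 256, 14, 23, 22, 24, 24, 26, 21, 11, 5, 10, 28, 9, 17, 15, 32, 7, 0, 0, 0, 0, 0, 0, 0, 0, 0, 0, 0, 0, 0, 0]
  low rect mm [ 492.  -255.8] [125.4 183.3] 87.91 medz 0.011
top crad 1290 [0.382 0.148 0.006] [0.621 0.264 0.06 ] [0, 644, 139, 8, 17, 48, 108, 99, 160, 66, 1, 0, 0, 0, 0, 0, 0, 0, 0, 0, 0, 0, 0, 0, 0, 0, 0, 0, 0, 0, 0, 0, 0]
  low rect mm [501.7 206.4] [239.6 116.1] 0.57 medz 0.0095
top hp 434 [ 0.591 -0.044  0.006] [0.704 0.048 0.196] [0, 136, 27, 7, 5, 6, 6, 5, 4, 6, 6, 6, 6, 5, 7, 3, 8, 6, 6, 7, 3, 30, 34, 14, 5, 3, 5, 4, 5, 3, 9, 37, 20]
  low rect mm [647.6   2.2] [ 90.7 113.1] 88.91 medz 0.0091
top bench z 0.0006492472502178659
```

```bash
python3 - <<'E'
from m import *
T={}
for n,tag in(('scene','s0'),('top','t0')):
    P,d=cloud(n,tag);im=cv2.imread(f'pics/{tag}.png');hsv=cv2.cvtColor(im,cv2.COLOR_BGR2HSV);H,S,V=[hsv[...,i].astype(int) for i in range(3)]
    pts=dict(scene=[(250,225),(256,222),(300,240),(395,230),(400,222)],top=[(392,205),(398,232),(300,230),(255,210),(262,195)])[n]
    print([hsv[v,u].tolist() for u,v in pts])
    roi=lambda a:(np.mgrid[0:400,0:640][1]>=a[0])&(np.mgrid[0:400,0:640][1]<a[2])&(np.mgrid[0:400,0:640][0]>=a[1])&(np.mgrid[0:400,0:640][0]<a[3])
    b,g,r=[im[...,i].astype(float) for i in range(3)]
    ratio=r/(g+1)
    rest=roi(dict(scene=(226,172,268,246),top=(380,188,424,248))[n])&(ratio>1.75)
    cr=roi(dict(scene=(382,176,426,250),top=(242,178,284,254))[n])&(ratio>1.6)
    for nm,m in(('rest',rest),('crad',cr)):
        m=cv2.morphologyEx(m.astype(np.uint8),cv2.MORPH_CLOSE,np.ones((3,3)))
        c=max(cv2.findContours(m,cv2.RETR_EXTERNAL,cv2.CHAIN_APPROX_NONE)[0],key=cv2.contourArea)
        print(n,nm,m.sum(),cv2.boundingRect(c))
        cv2.imwrite(f'pics/mask_{n}_{nm}.png',m*255)
        for z in (.0,.008,.012):
            q=onplane(n,c.reshape(-1,2),z)[:,:2]*1000;rr=cv2.minAreaRect(q.astype(np.float32));print('  z',z,np.round(rr[0],1),np.round(rr[1],1),round(rr[2],1))
        mm=m.astype(bool)&(d>0);zz=P[...,2][mm];print('  zhist',np.histogram(zz*1000,bins=np.arange(-4,64,4))[0].tolist())
    # steel parts of rest: high points
    ro=roi(dict(scene=(226,172,268,246),top=(380,188,424,248))[n])&(d>0)&(P[...,2]>.02)&(ratio<1.5)
    q=P[ro]; T[n]=q
    for lo,hi in((.02,.06),(.06,.08),(.08,.12)):
        a=q[(q[:,2]>lo)&(q[:,2]<hi)];print('  steel',lo,len(a),a.mean(0).round(4),a.min(0).round(3),a.max(0).round(3))
    # tail
    P2=P[dict(scene=slice(190,225),top=slice(150,175))[n],dict(scene=slice(322,352),top=slice(308,338))[n]].reshape(-1,3)
    for lo,hi in((.128,.137),(.14,.18),(.183,.2)):
        a=P2[(P2[:,2]>lo)&(P2[:,2]<hi)];print('  hp',lo,len(a),np.median(a,0).round(4),a.min(0).round(3),a.max(0).round(3))
E
```

```text
[[13, 187, 143], [13, 185, 146], [17, 145, 109], [11, 135, 53], [11, 176, 68]]
scene rest 36 (239, 208, 2, 7)
  z 0.0 [ 460.1 -267.2] [27.   2.9] 13.1
  z 0.008 [ 468.6 -265.4] [26.7  2.8] 13.1
  z 0.012 [ 472.9 -264.5] [26.6  2.8] 13.1
  zhist [0, 3, 5, 26, 2, 0, 0, 0, 0, 0, 0, 0, 0, 0, 0, 0]
scene crad 1268 (387, 184, 32, 60)
  z 0.0 [479.7 220. ] [ 75.6 257.5] 86.3
  z 0.008 [488.1 217.6] [ 74.9 255.3] 86.3
  z 0.012 [492.3 216.4] [ 74.6 254.2] 86.3
  zhist [0, 9, 262, 437, 48, 29, 22, 29, 26, 50, 63, 62, 70, 83, 61, 11]
  steel 0.02 236 [ 0.4745 -0.2384  0.0449] [ 0.317 -0.26   0.02 ] [ 0.545 -0.186  0.06 ]
  steel 0.06 42 [ 0.4575 -0.2555  0.0666] [ 0.436 -0.266  0.06 ] [ 0.472 -0.245  0.08 ]
  steel 0.08 80 [ 0.4718 -0.2529  0.0989] [ 0.44  -0.273  0.081] [ 0.486 -0.229  0.11 ]
  hp 0.128 78 [0.6405 0.0042 0.1327] [ 0.621 -0.013  0.128] [0.653 0.026 0.137]
  hp 0.14 116 [0.6397 0.0042 0.1605] [ 0.633 -0.006  0.14 ] [0.645 0.017 0.179]
  hp 0.183 73 [0.6348 0.0058 0.1898] [ 0.62  -0.006  0.183] [0.643 0.017 0.193]
[[12, 193, 94], [12, 189, 97], [16, 151, 130], [11, 188, 38], [10
[... 277 characters left out ...]
0.0 [503.3 213.6] [ 71.6 211.7] 87.3
  z 0.008 [502.  212.4] [ 71.2 210.4] 87.3
  z 0.012 [501.3 211.8] [ 71.  209.8] 87.3
  zhist [1, 19, 241, 386, 116, 11, 4, 6, 21, 38, 67, 72, 68, 107, 72, 28]
  steel 0.02 140 [ 0.5008 -0.2469  0.0411] [ 0.434 -0.263  0.022] [ 0.544 -0.22   0.06 ]
  steel 0.06 36 [ 0.4546 -0.2536  0.0714] [ 0.435 -0.272  0.06 ] [ 0.537 -0.225  0.08 ]
  steel 0.08 96 [ 0.4618 -0.2568  0.0967] [ 0.434 -0.276  0.08 ] [ 0.481 -0.232  0.113]
  hp 0.128 50 [0.6185 0.0065 0.1331] [ 0.606 -0.014  0.129] [0.642 0.023 0.137]
  hp 0.14 30 [0.6171 0.0035 0.159 ] [ 0.614 -0.01   0.141] [0.633 0.017 0.179]
  hp 0.183 64 [0.6268 0.0049 0.1905] [ 0.614 -0.007  0.184] [0.641 0.017 0.196]
```

```bash
python3 - <<'E'
from m import *
def lines(nm,z,n,c,a):
    pass
v,u=np.mgrid[0:400,0:640]
for n,tag in(('scene','s0'),('top','t0')):
    P,d=cloud(n,tag);im=cv2.imread(f'pics/{tag}.png').astype(float);b,g,r=im[...,0],im[...,1],im[...,2]
    R=lambda a:(u>=a[0])&(u<a[2])&(v>=a[1])&(v<a[3])
    rr=R(dict(scene=(230,176,262,242),top=(384,190,418,245))[n])&(d>0)
    # foot of rest: colour
    m=(rr&(r/(g+1)>1.5)).astype(np.uint8);m=cv2.morphologyEx(m,cv2.MORPH_CLOSE,np.ones((3,3)))
    k,lab,st,_=cv2.connectedComponentsWithStats(m);i=1+np.argmax(st[1:,4]);c=cv2.findContours((lab==i).astype(np.uint8),0,1)[0][0].reshape(-1,2)
    q=onplane(n,c,.012)[:,:2]*1000;a=cv2.minAreaRect(q.astype(np.float32));print(n,'foot',np.round(a[0],1),np.round(a[1],1),round(a[2],1))
    for nm,msk,o,yaw in(('rest',rr&(r/(g+1)<1.4),(490,-249),10.3),('crad',R(dict(scene=(384,180,424,248),top=(244,180,282,252))[n])&(d>0)&(r/(g+1)>1.5),(502,212),-2.7)):
        q=P[msk]*1000;q=q[q[:,2]>22]
        y=np.radians(yaw);e=np.array([np.cos(y),np.sin(y)]);f=np.array([-e[1],e[0]])
        L=(q[:,:2]-o)@e;W=(q[:,:2]-o)@f;Z=q[:,2]
        print(nm)
        for l in range(-110,110,8):
            k=(L>=l)&(L<l+8)
            if k.sum()>2:print(f'  L {l:4d} n{k.sum():3d} W {W[k].min():.0f}..{W[k].max():.0f} med {np.median(W[k]):.0f} Z {Z[k].min():.0f}..{Z[k].max():.0f}')
E
```

```text
scene foot [ 498.6 -245.6] [156.1  68.8] 11.2
rest
  L  -54 n  3 W -2..4 med 1 Z 80..81
  L  -46 n  5 W -10..8 med 1 Z 63..70
  L  -38 n 22 W -8..10 med 0 Z 59..75
  L  -30 n 39 W -10..10 med 1 Z 51..103
  L  -22 n 76 W -22..21 med -1 Z 43..110
  L  -14 n 39 W -21..23 med -1 Z 38..109
  L   -6 n 27 W -8..10 med 2 Z 28..45
  L    2 n 20 W -7..11 med -1 Z 27..39
  L   10 n 10 W -7..10 med 2 Z 27..33
  L   34 n 10 W -4..9 med 1 Z 29..51
  L   42 n 44 W -18..21 med -0 Z 40..58
  L   50 n 14 W -17..21 med -8 Z 45..59
crad
  L  -94 n 15 W -27..32 med -3 Z 32..56
  L  -86 n 25 W -28..31 med 2 Z 35..58
  L  -78 n 30 W -30..29 med -2 Z 32..56
  L  -70 n 32 W -30..30 med 0 Z 29..57
  L  -62 n 28 W -30..30 med -7 Z 33..57
  L  -54 n 31 W -30..28 med 1 Z 30..57
  L  -46 n 40 W -30..31 med 2 Z 23..56
  L  -38 n 39 W -29..30 med -4 Z 23..59
  L  -30 n 14 W -20..23 med -0 Z 36..50
  L  -22 n 39 W -22..21 med 0 Z 23..54
  L  -14 n 13 W -16..21 med 3 Z 23..51
  L   50 n  8 W -16..20 med 8 Z 42..52
  L   58 n 36 W -17..22 med 3 Z 25..55
  L   66 n 29 W -18..18 med 3 Z 25..56
top foot [ 489.5 -248.8] [
[... 381 characters left out ...]
0 n 13 W -10..9 med 1 Z 23..32
  L   18 n 14 W -8..8 med 1 Z 23..40
  L   26 n 10 W -5..6 med 1 Z 37..45
  L   34 n 21 W -17..13 med -2 Z 43..58
  L   42 n 18 W -16..18 med -6 Z 44..66
crad
  L -102 n 17 W -31..25 med 6 Z 25..58
  L  -94 n 56 W -33..28 med -4 Z 26..58
  L  -86 n 49 W -32..29 med 3 Z 26..60
  L  -78 n 56 W -32..29 med -3 Z 29..59
  L  -70 n 45 W -32..27 med 1 Z 30..59
  L  -62 n 51 W -32..28 med -2 Z 31..59
  L  -54 n 49 W -32..27 med 2 Z 29..60
  L  -46 n 48 W -32..28 med -3 Z 34..58
  L  -38 n  4 W -8..26 med -1 Z 32..52
  L  -30 n 32 W -22..20 med 0 Z 26..54
  L  -22 n 27 W -21..21 med 3 Z 33..54
  L   50 n 22 W -19..20 med 2 Z 30..54
  L   58 n 33 W -20..20 med 2 Z 36..57
```

```bash
python3 - <<'E'
import cv2,numpy as np
s=cv2.imread('pics/s0.png')[178:243,226:268];t=cv2.imread('pics/t0.png')[190:255,382:424]
f=lambda a,g:cv2.convertScaleAbs(cv2.resize(a,None,fx=9,fy=9,interpolation=cv2.INTER_CUBIC),alpha=g)
cv2.imwrite('pics/c3.png',np.hstack([f(s,1.3),f(t,2)]))
E
```

```text
(no output)
```

View pics/c3.png

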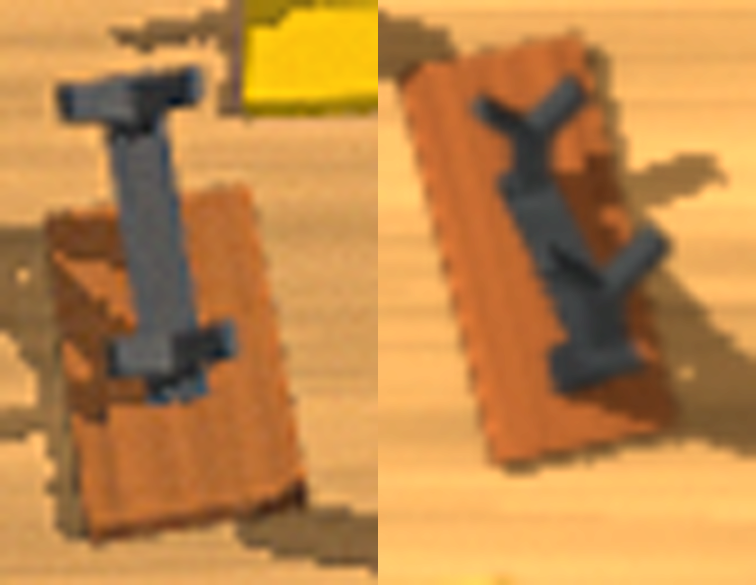

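```bash
python3 - <<'E'
from h import *
f=lambda p,o:[((u+.5)/9-.5+o[0],(v+.5)/9-.5+o[1]) for u,v in p]
S=f([(64,97),(198,82),(114,355),(230,335)],(226,178));T=f([(174,252),(287,240),(102,100),(202,85)],(382,190))
X=cross('scene',S,'top',T);X[:,:]*=1000;print(X.round(1))
h,l=X[:2,:3].mean(0),X[2:,:3].mean(0);dv=l-h;print('mid hi',h,'lo',l,'yaw',np.degrees(np.arctan2(dv[1],dv[0])),'slope',np.degrees(np.arctan2(-dv[2],np.hypot(*dv[:2]))),'len',np.linalg.norm(dv))
# foot corners on z=.012 from top
C=f([(22,75),(204,38),(298,420),(118,462)],(382,190));print('top foot',(onplane('top',C,.012)[:,:2]*1000).round(1).tolist())
C=f([(48,218),(243,188),(302,482),(93,528)],(226,178));print('scene foot',(onplane('scene',C,.012)[:,:2]*1000).round(1).tolist())
E
```

```text
[[ 475.3 -254.5   99.8   34.2]
 [ 475.4 -250.6  112.8   44.2]
 [ 538.6 -240.2   48.5   31.7]
 [ 539.3 -237.9   63.1   38.3]]
mid hi [ 475.36313804 -252.52279538  106.29918172] lo [ 538.97525659 -239.03150028   55.80018725] yaw 11.97424947983666 slope 37.83235867171388 len 82.33264912602759
top foot [[554.4, -201.4], [567.8, -269.9], [425.2, -297.0], [410.8, -230.5]]
scene foot [[431.0, -293.4], [418.2, -229.1], [557.8, -200.1], [575.2, -263.4]]
```

The crops show the rest's fork prong tips and foot corners clearly. They put the rest's origin at about (505,-246) mm with yaw about 11.3°. The handpiece axis is at about (628,5), and the cradle's origin is at about (520.5,211) with yaw -2.7°. I'm moving above the tail, turned to the rest's plane.

```bash
python3 -m handwheel '[29,-31,0,0.0316,1,29,-31,0,0.0316,1,29,-31,0,0.0316,1,29,-31,0,0.0316,1,29,-31,0,0.0316,1,29,-31,0,0.0316,1,29,-31,0,0.0316,1,29,-31,0,0.0316,1]'; python3 -m handwheel '[29,-31,0,0.0316,1,29,-31,0,0.0316,1,29,-31,0,0.0316,1,29,-31,0,0.0316,1,29,-31,0,0.0316,1,29,-31,0,0.0316,1,29,-31,0,0.0316,1,29,-31,0,0.0316,1]'
```

```text
time: 0.9
tool_pos: [0.3923, 0.2507, 0.2406]
tool_rot: [-3.142, -0.0, 3.087]
contact_force: [-0.2, 0.4, -0.8]
opening: 0.092
grip_force: 0.0
time: 1.7
tool_pos: [0.6243, 0.0028, 0.2402]
tool_rot: [3.141, -0.001, -2.944]
contact_force: [0.7, 0.9, -0.2]
opening: 0.0915
grip_force: 0.0
```

```bash
python3 - <<'E'
from h import *
f=lambda p,o:[((u+.5)/9-.5+o[0],(v+.5)/9-.5+o[1]) for u,v in p]
S=f([(64,97),(198,82),(114,355),(230,335)],(226,178));T=f([(287,240),(174,252),(202,85),(102,100)],(382,190))
X=cross('scene',S,'top',T)*1000;print(X.round(1))
h,l=X[:2,:3].mean(0),X[2:,:3].mean(0);dv=l-h;print('hi',h.round(1),'lo',l.round(1),'yaw',np.degrees(np.arctan2(dv[1],dv[0])),'slope',np.degrees(np.arctan2(-dv[2],np.hypot(*dv[:2]))))
print(np.round(robot.observe()['tool_pos'],4),robot.observe()['tool_rot'],robot.observe()['time'],np.round(robot.observe()['qpos'],2))
E
```

```text
[[ 477.  -273.   104.5    4.1]
 [ 473.  -232.6  106.1    6.2]
 [ 541.4 -257.3   54.     4.1]
 [ 536.  -221.2   55.9    2.9]]
hi [ 475.  -252.8  105.3] lo [ 538.7 -239.2   55. ] yaw 12.020831323367775 slope 37.67880732116062
[0.6243 0.0028 0.2402] [ 3.14108646e+00 -9.01661973e-04 -2.94363529e+00] 1.7 [-0.12  0.53  1.23  0.    1.39 -1.89]
```

```bash
python3 -m handwheel '[4,2,-10,0,1,0,0,-20,0,1,0,0,-25,0,1,0,0,-15,0,1,0,0,-10,0,1,0,0,0,0,0,0,0,0,0,0,0,0,0,0,0]' 15;python3 -m handwheel '[0,0,0,0,0,0,0,0,0,0,0,0,0,0,0,0,0,0,0,0]'
```

```text
time: 2.5
tool_pos: [0.6281, 0.0063, 0.1619]
tool_rot: [-3.141, 0.002, -2.945]
contact_force: [-0.8, -0.3, 0.0]
opening: 0.0724
grip_force: 0.0
time: 2.9
tool_pos: [0.6276, 0.0062, 0.1609]
tool_rot: [3.142, 0.0, -2.945]
contact_force: [-0.5, 0.2, 0.2]
opening: 0.04
grip_force: 0.0
```

```bash
python3 -m handwheel '[0,0,0,0,0,0,0,0,0,0,0,0,0,0,0,0,0,0,0,0]';python3 -m handwheel '[0,0,10,0,0,0,0,20,0,0,0,0,25,0,0,0,0,25,0,0,0,0,25,0,0,0,0,25,0,0,0,0,10,0,0]'; python3 - <<'E'
from h import *
grab('scene','s1');grab('top','t1')
E
```

```text
time: 3.3
tool_pos: [0.6276, 0.006, 0.1608]
tool_rot: [-3.141, 0.0, -2.945]
contact_force: [-0.2, -0.7, 0.5]
opening: 0.0256
grip_force: 15.0
time: 4.0
tool_pos: [0.6281, 0.0064, 0.3039]
tool_rot: [-3.141, 0.004, -2.945]
contact_force: [-0.0, 0.2, -2.0]
opening: 0.0254
grip_force: 15.0
```

```bash
python3 -m handwheel '[-4,-15,0,0,0,-11,-34,0,0,0,-14,-45,0,0,0,-14,-45,0,0,0,-14,-45,0,0,0,-11,-36,0,0,0,-8,-23,0,0,0,0,0,0,0,0]'; python3 - <<'E'
from h import *
from m import cloud
s=robot.observe();print(np.round(s['tool_pos'],4))
a,_=grab('scene','s2');b,_=grab('top','t2')
tp=s['tool_pos']
for n,im in(('scene',a),('top',b)):
    g=proj(n,[tp+[0,0,.005-z] for z in(0,.155)]);print(n,g.round(0).tolist())
    c=g.mean(0).astype(int);print(c)
    cr=im[max(0,c[1]-50):c[1]+50,max(0,c[0]-50):c[0]+50];cv2.imwrite(f'pics/q_{n}.png',cv2.resize(cr,(400,400)))
cv2.imwrite('pics/c4.png',cv2.convertScaleAbs(np.hstack([cv2.imread('pics/q_scene.png'),cv2.imread('pics/q_top.png')]),alpha=1.3))
F=np.array([537.2,-239.8,53]);e=np.array([.9806,.1959,0])
prev=None
for th in range(90,39,-5):
    t=np.radians(th);G=F+128.8*(-np.cos(t)*e+[0,0,np.sin(t)])+[0,0,-5];print(th,G.round(0),None if prev is None else (G-prev).round(1));prev=G
E
```

```text
time: 4.9
tool_pos: [0.5492, -0.2407, 0.2986]
tool_rot: [3.14, -0.004, -2.95]
contact_force: [-0.2, 0.0, -1.8]
opening: 0.0256
grip_force: 15.0
[ 0.5492 -0.2407  0.2986]
scene [[231.0, 144.0], [239.0, 193.0]]
[235 168]
top [[416.0, 177.0], [404.0, 190.0]]
[409 183]
90 [ 537. -240.  177.] None
85 [ 526. -242.  176.] [-11.   -2.2  -0.5]
80 [ 515. -244.  175.] [-10.9  -2.2  -1.5]
75 [ 505. -246.  172.] [-10.8  -2.1  -2.4]
70 [ 494. -248.  169.] [-10.5  -2.1  -3.4]
65 [ 484. -250.  165.] [-10.2  -2.   -4.3]
60 [ 474. -252.  160.] [-9.8 -2.  -5.2]
55 [ 465. -254.  154.] [-9.3 -1.9 -6. ]
50 [ 456. -256.  147.] [-8.7 -1.7 -6.8]
45 [ 448. -258.  139.] [-8.1 -1.6 -7.6]
40 [ 440. -259.  131.] [-7.4 -1.5 -8.3]
```

View pics/c4.png

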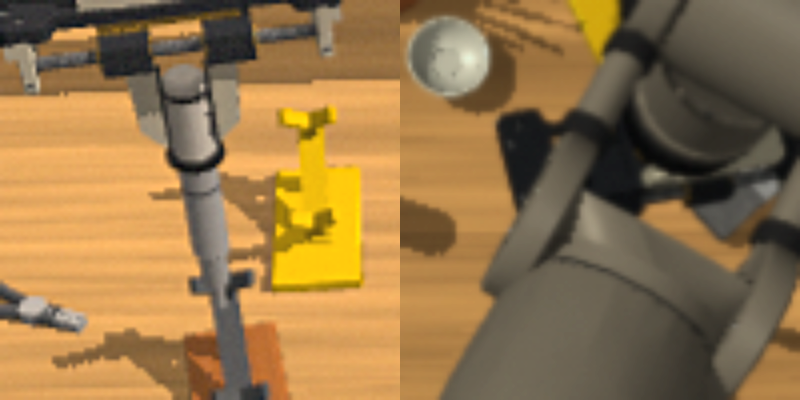

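The scene crop shows the handpiece hanging straight, collar well below the fingers and nose near (240,190). The arm hides the top view. Lowering the nose just beyond the low fork.

```bash
python3 -m handwheel '[3,4,-10,0,0,0,0,-20,0,0,0,0,-25,0,0,0,0,-25,0,0,0,0,-20,0,0,0,0,-14,0,0,0,0,-7,0,0,0,0,0,0,0]'
```

```text
time: 5.8
tool_pos: [0.5543, -0.2314, 0.1783]
tool_rot: [3.14, -0.002, -2.943]
contact_force: [0.3, 0.4, -1.8]
opening: 0.0256
grip_force: 15.0
```

```bash
python3 -m handwheel '[-3,-5,0,0,0,0,0,0,0,0,-5,-1,-1,0,0,-5,-1,0,0,0,-5,-1,0,0,0,0,0,0,0,0]'; python3 -c "
from h import *
s=robot.observe();print(s['torque'].round(2),(s['tool_pos']*1000).round(1))"
```

```text
time: 6.4
tool_pos: [0.5361, -0.2408, 0.1792]
tool_rot: [3.141, 0.001, -2.945]
contact_force: [0.7, 0.9, -1.8]
opening: 0.0259
grip_force: 15.0
[ 0.33 -0.17 -0.07] [ 536.1 -240.8  179.2]
```

```bash
python3 -m handwheel '[-5,-1,-1,0,0,-6,-1,-1,0,0,-5,-1,-1,0,0,-5,-1,-1,0,0,-5,-1,-1,0,0,-5,-1,-1,0,0,-5,-1,-2,0,0,-6,-1,-2,0,0]'; python3 - <<'E'
from h import *
s=robot.observe();print(s['torque'].round(2),(s['tool_pos']*1000).round(1))
a,_=grab('scene','s3');cv2.imwrite('pics/c5.png',cv2.resize(a[120:260,180:320],(700,700),interpolation=cv2.INTER_CUBIC)[:600])
E
```

```text
time: 7.2
tool_pos: [0.494, -0.249, 0.1688]
tool_rot: [-3.141, -0.0, -2.945]
contact_force: [-0.6, 1.9, 4.6]
opening: 0.0257
grip_force: 15.0
[ 0.67 -0.06  0.06] [ 494.  -249.   168.8]
```

View pics/c5.png

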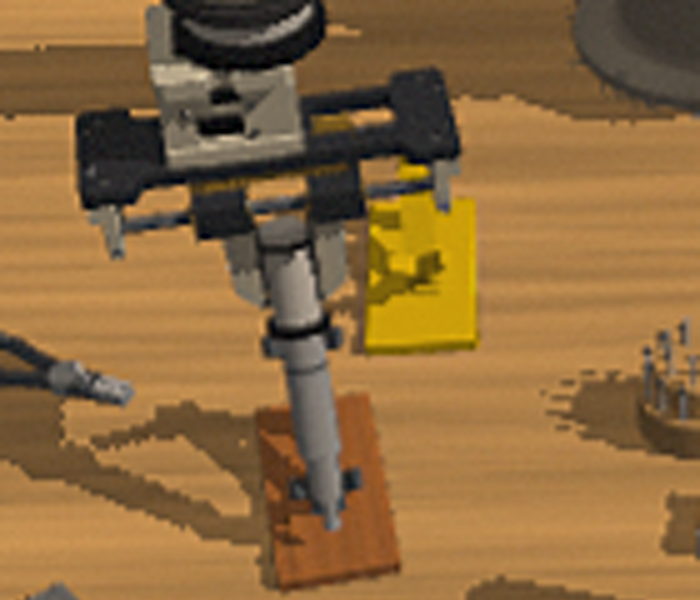

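The crop shows it works: the handpiece is pivoting in the pads, nose in the low fork near (325,480 crop), about 70° up. Continuing the arc.

```bash
python3 -m handwheel '[-5,-1,-2,0,0,-5,-1,-2,0,0,-5,-1,-3,0,0,-5,-1,-3,0,0,-5,-1,-3,0,0,-4,-1,-3,0,0,-4,-1,-3,0,0,-5,-1,-3,0,0]';python3 -m handwheel '[-4,-1,-4,0,0,-4,-1,-4,0,0,-4,0,-4,0,0,0,0,0,0,0]'; python3 - <<'E'
from h import *
s=robot.observe();print(s['torque'].round(2),(s['tool_pos']*1000).round(1))
a,_=grab('scene','s4');cv2.imwrite('pics/c6.png',cv2.resize(a[130:250,190:310],(720,720),interpolation=cv2.INTER_CUBIC)[:600])
E
```

```text
time: 8.05
tool_pos: [0.4563, -0.2568, 0.1462]
tool_rot: [3.141, 0.0, -2.945]
contact_force: [2.0, 2.4, -2.3]
opening: 0.0255
grip_force: 15.0
time: 8.45
tool_pos: [0.4439, -0.2589, 0.1341]
tool_rot: [3.141, -0.001, -2.945]
contact_force: [0.8, -0.9, -0.6]
opening: 0.0257
grip_force: 15.0
[ 0.1  -0.08  0.06] [ 443.9 -258.9  134.1]
```

```bash
python3 -m handwheel '[-2,0,-2,0,0,-2,-1,-2,0,0,0,0,0,0,0]';python3 -m handwheel '[0,0,-1,0,0,0,0,-1,0,0,0,0,0,0,0]'
```

```text
time: 8.8
tool_pos: [0.4404, -0.2598, 0.1305]
tool_rot: [3.141, -0.0, -2.945]
contact_force: [1.7, 1.8, -0.5]
opening: 0.0254
grip_force: 15.0
time: 9.1
tool_pos: [0.4406, -0.2598, 0.1287]
tool_rot: [3.141, 0.0, -2.945]
contact_force: [0.2, 0.6, -0.3]
opening: 0.0252
grip_force: 15.0
```

```bash
python3 -m handwheel '[0,0,-1,0,0,0,0,-1,0,0,0,0,0,0,0]';python3 -m handwheel '[0,0,-1,0,0,0,0,-1,0,0,0,0,0,0,0]';python3 - <<'E'
from h import *
s=robot.observe();print(s['torque'].round(2),(s['tool_pos']*1000).round(1))
a,_=grab('scene','s4');cv2.imwrite('pics/c6.png',cv2.resize(a[130:250,190:310],(720,720),interpolation=cv2.INTER_CUBIC)[:600])
E
```

```text
time: 9.4
tool_pos: [0.4405, -0.2598, 0.1266]
tool_rot: [3.141, -0.0, -2.945]
contact_force: [-0.1, 0.5, -0.1]
opening: 0.0255
grip_force: 15.0
time: 9.7
tool_pos: [0.4404, -0.2598, 0.1247]
tool_rot: [3.141, -0.0, -2.945]
contact_force: [-1.0, 0.2, 2.1]
opening: 0.0254
grip_force: 15.0
[0.19 0.08 0.05] [ 440.4 -259.8  124.7]
```

View pics/c6.png

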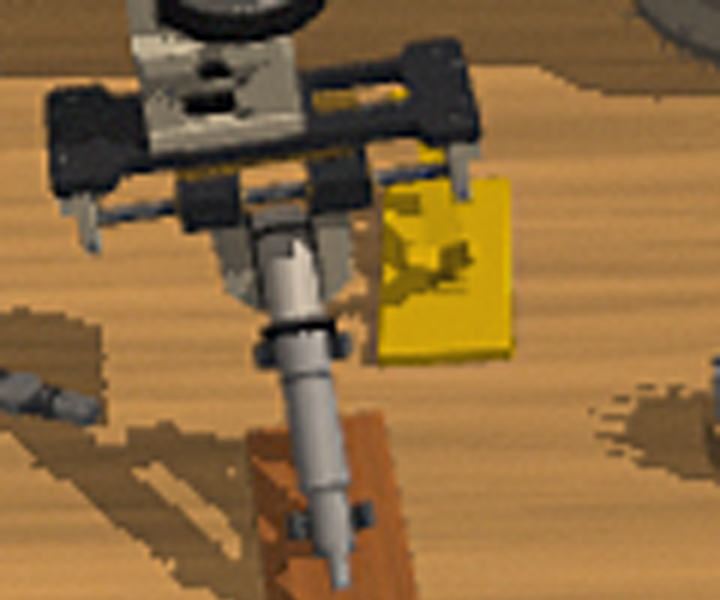

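Seen in the crop: the nose lies in the low fork (335,520), and the collar sits just uphill of the high fork (300,330). I'll check the slope with depth before letting go.

```bash
cat >> m.py <<'E'
def axisfit(n,tag,F,e,tan,extra=40):
    """points within 16 mm lateral of vertical plane through F along e: print top profile L -> z"""
    P,d=cloud(n,tag);q=P.reshape(-1,3)[d.ravel()>0]*1000
    e=np.array(e[:2]);f=np.array([-e[1],e[0]]);r=q[:,:2]-np.array(F[:2]);L=r@e;W=r@f;Z=q[:,2]
    return L,W,Z
E
python3 - <<'E'
from m import *
L,W,Z=axisfit('scene','s4',[505.3,-246.3],[.9806,.1959],0)
A=-L*np.cos(np.radians(40))+ (Z-80)*np.sin(np.radians(40))+72   # axial
N=L*np.sin(np.radians(40))+(Z-80)*np.cos(np.radians(40))
for a in range(0,150,6):
    k=(A>=a)&(A<a+6)&(abs(W)<14)&(N>-5)&(N<30)
    if k.sum()>3: 
        kk=k&(N>N[k].max()-3);print(a,k.sum(),'Nmax',N[k].max().round(1),'W',W[k].min().round(0),W[k].max().round(0),'Wtop',np.median(W[kk]).round(1))
E
```

```text
0 7 Nmax 6.9 W -1.0 5.0 Wtop 1.7
6 9 Nmax 7.7 W -3.0 6.0 Wtop 1.2
12 10 Nmax 7.9 W -5.0 7.0 Wtop 1.2
18 17 Nmax 11.6 W -12.0 10.0 Wtop 4.3
24 22 Nmax 13.2 W -14.0 14.0 Wtop 0.2
30 20 Nmax 13.1 W -13.0 12.0 Wtop 1.0
36 15 Nmax 11.9 W -7.0 10.0 Wtop 1.5
42 19 Nmax 15.9 W -8.0 11.0 Wtop 2.7
48 19 Nmax 17.3 W -10.0 12.0 Wtop 0.9
54 18 Nmax 14.8 W -9.0 13.0 Wtop 1.8
60 16 Nmax 15.4 W -9.0 11.0 Wtop 0.2
66 19 Nmax 16.2 W -10.0 12.0 Wtop -0.3
72 19 Nmax 16.4 W -10.0 13.0 Wtop 4.6
78 17 Nmax 16.1 W -9.0 11.0 Wtop 2.5
84 20 Nmax 16.6 W -11.0 12.0 Wtop 1.6
90 18 Nmax 17.1 W -9.0 13.0 Wtop 2.0
96 17 Nmax 18.3 W -8.0 11.0 Wtop 0.2
102 21 Nmax 17.2 W -13.0 12.0 Wtop 1.0
108 19 Nmax 15.1 W -12.0 13.0 Wtop 1.9
114 26 Nmax 20.4 W -14.0 13.0 Wtop 1.6
120 17 Nmax 20.6 W -13.0 12.0 Wtop -0.4
126 20 Nmax 18.5 W -12.0 13.0 Wtop 1.8
132 19 Nmax 19.1 W -11.0 11.0 Wtop 3.1
138 18 Nmax 17.2 W -13.0 12.0 Wtop 0.8
144 22 Nmax 16.7 W -13.0 13.0 Wtop 0.5
```

```bash
python3 -m handwheel '[0,0,0,0,0.6,0,0,0,0,0.6,0,0,0,0,0.6,0,0,0,0,0.6,0,0,0,0,0.6]';python3 -m handwheel '[0,0,10,0,0.6,0,0,20,0,0.6,0,0,30,0,0.6,0,0,30,0,0.6,-10,-2,0,0,0.6,-30,-6,0,0,0.6,-30,-6,0,0,0.6]'; python3 - <<'E'
from m import *
a,_=grab('scene','s5');b,_=grab('top','t5')
for n in('scene','top'):
    L,W,Z=axisfit(n,dict(scene='s5',top='t5')[n],[505.3,-246.3],[.9806,.1959],0)
    c,s=np.cos(np.radians(40)),np.sin(np.radians(40));A=-L*c+(Z-80)*s+72;N=L*s+(Z-80)*c
    print(n)
    for a0 in range(-6,190,8):
        k=(A>=a0)&(A<a0+8)&(abs(W)<25)&(N>2)&(N<30)
        if k.sum()>3:print(a0,k.sum(),'Nmax',np.percentile(N[k],90).round(1),'W',np.percentile(W[k],5).round(1),np.percentile(W[k],95).round(1))
q=cv2.resize(a[170:240,225:275],(400,560),interpolation=cv2.INTER_CUBIC);r=cv2.resize(b[190:260,375:425],(400,560),interpolation=cv2.INTER_CUBIC)
cv2.imwrite('pics/c7.png',cv2.convertScaleAbs(np.hstack([q,r]),alpha=1.5))
E
```

```text
time: 10.25
tool_pos: [0.4406, -0.2598, 0.1247]
tool_rot: [3.142, 0.0, -2.945]
contact_force: [-0.3, -0.8, 0.9]
opening: 0.0544
grip_force: 0.0
time: 10.95
tool_pos: [0.3695, -0.2736, 0.2148]
tool_rot: [-3.142, -0.0, -2.943]
contact_force: [-0.1, -0.4, -0.5]
opening: 0.055
grip_force: 0.0
scene
-6 6 Nmax 7.0 W -1.7 3.9
2 7 Nmax 6.7 W -0.9 5.1
10 13 Nmax 9.6 W -3.3 6.3
18 22 Nmax 10.2 W -14.0 18.3
26 26 Nmax 8.6 W -15.4 16.7
34 23 Nmax 11.4 W -12.3 16.9
42 24 Nmax 14.2 W -8.0 11.3
50 23 Nmax 14.6 W -7.1 12.0
58 22 Nmax 13.0 W -8.6 10.7
66 26 Nmax 13.8 W -9.1 12.0
74 24 Nmax 15.1 W -8.6 10.6
82 22 Nmax 14.4 W -7.8 12.0
90 24 Nmax 14.2 W -8.8 10.5
98 22 Nmax 14.6 W -7.9 9.2
106 26 Nmax 13.9 W -15.9 10.4
114 39 Nmax 19.1 W -14.6 16.9
122 22 Nmax 15.6 W -9.4 12.2
130 24 Nmax 14.9 W -9.0 12.9
138 26 Nmax 15.5 W -9.9 12.1
146 25 Nmax 14.7 W -8.7 11.1
154 26 Nmax 16.4 W -10.5 12.0
162 22 Nmax 15.0 W -8.7 12.9
170 23 Nmax 15.1 W -10.5 10.9
top
2 4 Nmax 5.0 W -4.2 1.7
18 6 Nmax 9.3 W -4.4 5.2
26 11 Nmax 10.1 W -18.4 10.1
34 12 Nmax 9.4 W -15.9 10.6
42 4 Nmax 13.0 W 2.8 8.9
50 15 Nmax 13.8 W -7.4 8.8
58 11 Nmax 12.7 W -8.4 10.8
66 14 Nmax 13.2 W -10.8 10.4
74 12 Nmax 13.2 W -6.1 9.7
82 14 Nmax 13.5 W -9.9 9.3
90 15 Nmax 13.4 W -10.2 9.9
98 11 Nmax 11.7 W -9.9 8.3
106 13 Nmax 14.7 W -5.2 9.1
114 9 Nmax 14.7 W -13.3 18.4
122 31 Nmax 19.7 W -14.4 12.2
130 17 Nmax 13.4 W -10.6 11.0
138 15 Nmax 14.7 W -9.3 10.1
146 18 Nmax 15.8 W -8.0 11.0
154 16 Nmax 11.3 W -10.3 10.9
162 16 Nmax 14.9 W -10.4 11.0
170 22 Nmax 13.5 W -11.2 9.9
178 19 Nmax 11.0 W -8.0 8.8
```

View pics/c7.png

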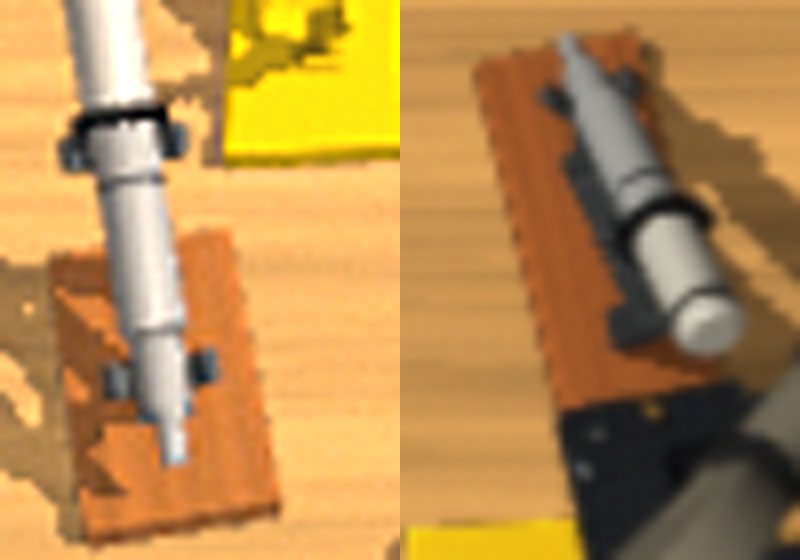

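The handpiece lies seated and free in the rest: the left panel has nose (175,460) and collar (120,115), the right panel has tail (705,320). The slope matches 40° in both views. Next is the waist grasp.

```bash
python3 -m handwheel '[14,4,0,0,0.6,30,6,0,0,0.6,35,7,0,0,0.6,35,7,0,0,0.6,20,4,0,0,0.6,0,0,0,0,0.6,0,0,0,0,0.6]';python3 -m handwheel '[0,0,-20,0,0.6,0,0,-25,0,0.6,0,0,-25,0,0.6,0,0,-15,0,0.6,0,0,0,0,0.6]'
```

```text
time: 11.75
tool_pos: [0.5051, -0.2449, 0.214]
tool_rot: [3.141, -0.001, -2.943]
contact_force: [-0.5, -0.2, -0.1]
opening: 0.0551
grip_force: 0.0
time: 12.25
tool_pos: [0.5027, -0.2452, 0.1278]
tool_rot: [3.138, -0.003, -2.946]
contact_force: [-0.8, 0.9, -0.3]
opening: 0.0554
grip_force: 0.0
```

```bash
python3 -m handwheel '[0,0,-15,0,0.6,0,0,-15,0,0.6,0,0,-10,0,0.6,0,0,-4,0,0.6,0,0,-3,0,0.6,0,0,0,0,0.6]' 15; python3 -m handwheel '[0,0,0,0,0,0,0,0,0,0,0,0,0,0,0,0,0,0,0,0,0,0,0,0,0,0,0,0,0,0]'
```

```text
time: 12.85
tool_pos: [0.5046, -0.246, 0.083]
tool_rot: [-3.141, 0.0, -2.945]
contact_force: [0.3, 0.2, -0.5]
opening: 0.0551
grip_force: 0.0
time: 13.45
tool_pos: [0.5046, -0.2459, 0.0829]
tool_rot: [-3.141, 0.0, -2.945]
contact_force: [0.9, -0.9, 0.7]
opening: 0.0236
grip_force: 15.0
```

```bash
python3 -m handwheel '[0,0,5,0,0,0,0,10,0,0,0,0,20,0,0,0,0,30,0,0,0,0,30,0,0,0,0,20,0,0]'; python3 -m handwheel '[0,10,0,0,0,0,30,0,0,0,2,45,0,0,0,2,45,0,0,0,2,45,0,0,0,2,45,0,0,0,2,45,0,0,0,2,45,0,0,0]';python3 - <<'E'
from h import *
s=robot.observe();print((s['tool_pos']*1000).round(1),s['grip_force'],s['opening'])
E
```

```text
time: 14.05
tool_pos: [0.5049, -0.246, 0.2006]
tool_rot: [-3.14, 0.002, -2.945]
contact_force: [-0.0, 1.1, -2.0]
opening: 0.0236
grip_force: 15.0
time: 14.85
tool_pos: [0.5152, 0.0666, 0.1967]
tool_rot: [3.141, -0.002, -2.945]
contact_force: [0.7, -0.6, -1.4]
opening: 0.0236
grip_force: 15.0
[515.2  66.6 196.7] 14.9970792979002 0.023559593561286712
```

```bash
python3 - <<'E'
from m import *
v,u=np.mgrid[0:400,0:640]
y=np.radians(-2.7);e=[np.cos(y),np.sin(y)]
for n,tag in(('scene','s0'),('top','t0')):
    L,W,Z=axisfit(n,tag,[502,212.3],e,0)
    k0=(Z>46)&(Z<66)&(abs(W)<40)
    print(n,'hist L z>46',[(int(l),int((k0&(L>=l)&(L<l+3)).sum())) for l in range(-114,84,3) if (k0&(L>=l)&(L<l+3)).sum()])
    for a,b in((-106,-80),(-80,-55)):
        k=k0&(L>a)&(L<b);print(' cheeks W',np.percentile(W[k],[1,99]).round(1), 'inner',W[k&(W<0)].max().round(1),W[k&(W>0)].min().round(1))
    for a,b in((-34,-8),(46,76)):
        for sg in(-1,1):
            k=k0&(L>a)&(L<b)&(W*sg>0);print(' fork',a,sg,k.sum(),L[k].mean().round(1),W[k].mean().round(1),Z[k].mean().round(1))
    # base corners from colour contour
    im=cv2.imread(f'pics/{tag}.png').astype(float);r,g=im[...,2],im[...,1]
    box=dict(scene=(382,176,426,250),top=(242,178,284,254))[n]
    m=((u>=box[0])&(u<box[2])&(v>=box[1])&(v<box[3])&(r/(g+1)>1.6)).astype(np.uint8)
    c=cv2.findContours(cv2.morphologyEx(m,cv2.MORPH_CLOSE,np.ones((3,3))),0,1)[0];c=max(c,key=cv2.contourArea).reshape(-1,2)
    q=onplane(n,c,.008)[:,:2]*1000;l=(q-[502,212.3])@np.array(e);w=(q-[502,212.3])@np.array([-e[1],e[0]])
    print(' base L',l.min().round(1),l.max().round(1));
    for a,b in((0,30),(30,70),(70,95)):
        k=(l>a)&(l<b);print('  W at L',a,b,w[k&(w<0)].mean().round(1),w[k&(w>0)].mean().round(1))
E
```

```text
scene hist L z>46 [(-96, 2), (-93, 4), (-90, 11), (-87, 4), (-84, 5), (-81, 8), (-78, 12), (-75, 7), (-72, 11), (-69, 6), (-66, 8), (-63, 7), (-60, 13), (-57, 5), (-54, 8), (-51, 8), (-48, 7), (-45, 4), (-42, 12), (-39, 13), (-36, 7), (-27, 3), (-24, 5), (-21, 3), (-18, 6), (-15, 5), (-12, 2), (54, 3), (57, 6), (60, 8), (63, 6), (66, 8), (69, 4)]
 cheeks W [-30.5  31.2] inner -17.7 9.3
 cheeks W [-31.1  30.2] inner -12.2 13.1
 fork -34 -1 12 -19.7 -17.7 50.5
 fork -34 1 14 -18.9 18.3 50.6
 fork 46 -1 15 63.8 -14.1 51.3
 fork 46 1 20 63.2 15.1 49.8
 base L -141.2 113.3
  W at L 0 30 -31.3 33.1
  W at L 30 70 -30.6 33.4
  W at L 70 95 -30.2 33.8
top hist L z>46 [(-96, 8), (-93, 10), (-90, 9), (-87, 13), (-84, 12), (-81, 12), (-78, 10), (-75, 12), (-72, 13), (-69, 10), (-66, 13), (-63, 9), (-60, 11), (-57, 12), (-54, 12), (-51, 8), (-48, 11), (-45, 9), (-42, 7), (-39, 5), (-30, 1), (-27, 5), (-24, 5), (-21, 6), (-18, 3), (54, 8), (57, 7), (60, 9), (63, 9)]
 cheeks W [-32.6  28.1] inner -15.4 10.1
 cheeks W [-31.7  29.5] inner -11.5 8.8
 fork -34 -1 10 -21.5 -19.2 51.9
 fork -34 1 10 -22.0 17.0 50.6
 fork 46 -1 15 60.4 -15.1 52.0
 fork 46 1 18 60.0 12.8 50.4
 base L -105.2 105.2
  W at L 0 30 -33.4 30.1
  W at L 30 70 -32.3 29.6
  W at L 70 95 -32.5 30.2
```

```bash
python3 -m handwheel '[0,30,0,-0.06,0,0,40,0,-0.06,0,2,40,0,-0.06,0,0,25,0,-0.0643,0,0,10,0,0,0,0,0,0,0,0]'; python3 - <<'E'
from m import *
s=robot.observe();tp=s['tool_pos']*1000;print(tp.round(1),s['tool_rot'].round(3))
grab('scene','s6');grab('top','t6')
y=np.radians(-2.7);e=[np.cos(y),np.sin(y)]
for n,tag in(('scene','s6'),('top','t6')):
    L,W,Z=axisfit(n,tag,tp[:2],e,0);Z=Z-tp[2]
    k=(abs(W)<22)&(L<110)&(L>-130)&(Z>-75)&(Z<90)
    print(n,k.sum())
    for l in range(-110,80,6):
        j=k&(L>=l)&(L<l+6)
        if j.sum()>2:print(l,j.sum(),'Z',np.percentile(Z[j],[5,50,95]).round(0),'W',np.percentile(W[j],[3,97]).round(0))
im=cv2.imread('pics/s6.png');cv2.imwrite('pics/c8.png',cv2.resize(im[110:250,350:450],(560,784),interpolation=cv2.INTER_CUBIC)[:600])
E
```

```text
time: 15.45
tool_pos: [0.5175, 0.2103, 0.1967]
tool_rot: [-3.141, -0.002, 3.098]
contact_force: [-0.3, -0.4, -1.8]
opening: 0.0235
grip_force: 15.0
[517.5 210.3 196.7] [-3.141e+00 -2.000e-03  3.098e+00]
scene 615
-32 8 Z [31. 37. 40.] W [ 5. 15.]
-26 9 Z [35. 38. 40.] W [ 0. 11.]
-20 9 Z [23. 26. 39.] W [-1.  9.]
-14 22 Z [13. 23. 45.] W [-5. 15.]
-8 21 Z [ 5. 17. 27.] W [-8. 13.]
-2 36 Z [ 3. 13. 54.] W [-7. 15.]
4 72 Z [-9.  9. 43.] W [-19.  20.]
10 114 Z [-7.  8. 38.] W [-20.  21.]
16 43 Z [-12.  -0.  80.] W [-18.  16.]
22 89 Z [-17.  78.  89.] W [-20.  20.]
28 69 Z [-20.  66.  80.] W [-18.  15.]
34 66 Z [-28.  61.  76.] W [-21.  21.]
40 26 Z [-34. -30. -24.] W [-8.  8.]
46 15 Z [-40. -36. -28.] W [-4.  5.]
52 10 Z [-49. -42. -36.] W [-3.  3.]
58 6 Z [-49. -45. -43.] W [-3.  1.]
top 109
-44 11 Z [34. 46. 51.] W [-13.  13.]
-38 35 Z [33. 47. 76.] W [-13.  21.]
-32 46 Z [39. 68. 77.] W [-13.  18.]
-26 15 Z [67. 70. 80.] W [-13.  19.]
```

View pics/c8.png

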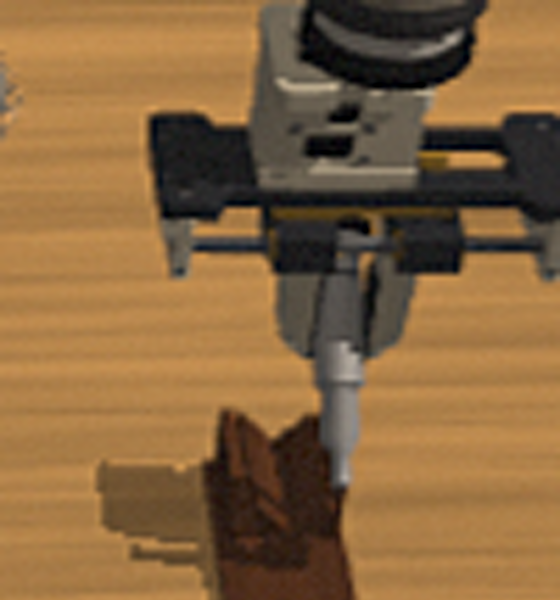

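```bash
python3 - <<'E'
from h import *
S=[(225+(175.5)/8-.5,170+462/8-.5)];T=[(375+(165.5)/8-.5,190+36/8-.5)]
N=cross('scene',S,'top',T)[0]*1000;print('nose in rest',N.round(1))
e=np.array([.9806,.1959]);L=(N[:2]-[505.3,-246.3])@e;print('L',L,'axial from L',72-L/.766,'from z',72-(80-N[2])/.643)
# collar by dark pixels
for n,tag,b in(('scene','s5',(232,178,252,192)),('top','t5',(400,212,418,226))):
    im=cv2.imread(f'pics/{tag}.png')[b[1]:b[3],b[0]:b[2]].max(2).astype(int);vv,uu=np.where(im<45);print(n,len(uu),uu.mean()+b[0],vv.mean()+b[1])
tp=robot.observe()['tool_pos']*1000
y=np.radians(-2.7);ee=np.array([np.cos(y),np.sin(y)]);f=np.array([-ee[1],ee[0],0])
for nm,(cu,cv) in dict(nose=(343,487)).items():
    o,d=ray('scene',[(350+(cu+.5)/5.6-.5,110+(cv+.5)/5.6-.5)]);o=o*1000
    t=((tp-o)@f)/(d[0]@f); print('ill cond',abs(d[0]@f))
    p,D=cv2.imread('pics/s6.png'),np.load('pics/s6.npy')
    for r in range(188,202):
        i=int(350+343/5.6);print(r,[(int(u),(atdepth('scene',[(u,r)],[D[r,u]])[0]*1000-tp).round(0).tolist()) for u in (i-1,i,i+1)])
E
```

```text
nose in rest [ 562.6 -234.1   33.9    2.5]
L 58.55317233583071 axial from L -4.440172762181078 from z 0.22715518486994313
scene 33 239.21212121212122 185.66666666666666
top 61 404.7704918032787 218.31147540983608
ill cond 0.19318505458029664
188 [(410, [49.0, -2.0, -30.0]), (411, [51.0, 0.0, -29.0]), (412, [48.0, 4.0, -32.0])]
189 [(410, [47.0, -1.0, -35.0]), (411, [47.0, 2.0, -36.0]), (412, [47.0, 5.0, -35.0])]
190 [(410, [49.0, -1.0, -37.0]), (411, [52.0, 1.0, -35.0]), (412, [49.0, 4.0, -37.0])]
191 [(410, [49.0, -0.0, -41.0]), (411, [50.0, 2.0, -40.0]), (412, [-127.0, 59.0, -194.0])]
192 [(410, [53.0, -1.0, -40.0]), (411, [54.0, 1.0, -40.0]), (412, [-124.0, 59.0, -196.0])]
193 [(410, [55.0, -1.0, -43.0]), (411, [56.0, 1.0, -42.0]), (412, [-117.0, 57.0, -194.0])]
194 [(410, [58.0, -2.0, -44.0]), (411, [59.0, 1.0, -43.0]), (412, [-114.0, 57.0, -196.0])]
195 [(410, [60.0, -2.0, -44.0]), (411, [57.0, 2.0, -47.0]), (412, [-110.0, 56.0, -196.0])]
196 [(410, [63.0, -2.0, -46.0]), (411, [57.0, 2.0, -51.0]), (412, [-108.0, 56.0, -198.0])]
197 [(410, [-50.0, 33.0, -150.0]), (411, [-54.0, 37.0, -154.0]), (412, [-103.0, 55.0, -198.0])]
198 [(410, [-50.0, 33.0, -155.0]), (411, [-93.0, 50.0, -194.0]), (412, [-96.0, 54.0, -197.0])]
199 [(410, [-52.0, 34.0, -160.0]), (411, [-95.0, 51.0, -199.0]), (412, [-98.0, 55.0, -202.0])]
200 [(410, [-52.0, 35.0, -165.0]), (411, [-86.0, 49.0, -196.0]), (412, [-92.0, 54.0, -201.0])]
201 [(410, [-52.0, 36.0, -169.0]), (411, [-85.0, 49.0, -199.0]), (412, [-80.0, 51.0, -195.0])]
```

The crop shows the handpiece still at about 40°, nose at (343,487), over the cradle and clear of its fork. The collar sits about 47.5 mm behind the grasp, so the TCP belongs near (518.5,211.2). Lowering until the nose meets its fork.

```bash
python3 -m handwheel '[1,1,-10,0,0,0,0,-20,0,0,0,0,-25,0,0,0,0,-25,0,0,0,0,-15,0,0,0,0,-5,0,0,0,0,0,0,0,0,0,0,0,0]'; python3 -m handwheel '[0,0,-3,0,0,0,0,-3,0,0,0,0,-3,0,0,0,0,0,0,0]'; python3 - <<'E'
from h import *
s=robot.observe();print(s['torque'].round(2),(s['tool_pos']*1000).round(1))
E
```

```text
time: 16.35
tool_pos: [0.5202, 0.2098, 0.0984]
tool_rot: [3.141, 0.001, 3.093]
contact_force: [0.7, 0.4, -1.1]
opening: 0.0235
grip_force: 15.0
time: 16.75
tool_pos: [0.5195, 0.2102, 0.0885]
tool_rot: [3.142, -0.0, 3.094]
contact_force: [-0.3, 0.3, -1.9]
opening: 0.0231
grip_force: 15.0
[ 0.09 -0.12  0.05] [519.5 210.2  88.5]
```

```bash
python3 -m handwheel '[-0.5,1,-3,0,0,0,0,-3,0,0,0,0,-3,0,0,0,0,-3,0,0]'; python3 -m handwheel '[0,0,-3,0,0,0,0,-3,0,0,0,0,-3,0,0,0,0,0,0,0]';python3 - <<'E'
from h import *
s=robot.observe();print(s['torque'].round(2),(s['tool_pos']*1000).round(1))
E
```

```text
time: 17.15
tool_pos: [0.5175, 0.2116, 0.0766]
tool_rot: [3.141, -0.003, 3.094]
contact_force: [-5.9, 2.3, 4.6]
opening: 0.0233
grip_force: 15.0
time: 17.55
tool_pos: [0.5187, 0.2113, 0.0672]
tool_rot: [3.142, -0.001, 3.094]
contact_force: [-1.8, 2.7, 0.7]
opening: 0.0234
grip_force: 15.0
[0.5  0.35 0.06] [518.7 211.3  67.2]
```

```bash
python3 -m handwheel '[0,0,-3,0,0,0,0,-3,0,0,0,0,0,0,0]'; python3 -m handwheel '[0,0,-2,0,0,0,0,-2,0,0,0,0,0,0,0]'; python3 -m handwheel '[0,0,-2,0,0,0,0,-1,0,0,0,0,0,0,0]'
```

```text
time: 17.85
tool_pos: [0.5194, 0.2111, 0.0613]
tool_rot: [3.141, 0.001, 3.094]
contact_force: [-0.9, 2.0, -0.2]
opening: 0.0235
grip_force: 15.0
time: 18.15
tool_pos: [0.519, 0.2111, 0.0574]
tool_rot: [-3.142, -0.0, 3.094]
contact_force: [0.3, 2.3, -1.2]
opening: 0.0233
grip_force: 15.0
time: 18.45
tool_pos: [0.5189, 0.2112, 0.0545]
tool_rot: [-3.142, -0.0, 3.094]
contact_force: [-0.9, 2.2, -0.7]
opening: 0.0237
grip_force: 15.0
```

```bash
python3 -m handwheel '[0,0,-1,0,0,0,0,-1,0,0,0,0,0,0,0]';cat > chk.py <<'E'
from m import *
import sys
t=sys.argv[1]
s=robot.observe();print(s['contact_force'].round(1),(s['tool_pos']*1000).round(1))
y=np.radians(-2.7);e=[np.cos(y),np.sin(y)]
for n in('scene','top'):
    grab(n,n[0]+t);L,W,Z=axisfit(n,n[0]+t,[521.5,211.0],e,0)
    A=72-L;k=(abs(W)<9)&(Z>40)&(Z<100)
    print(n,[(a,int(j.sum()),np.percentile(Z[j],90).round(1),np.median(W[j]).round(1)) for a in range(-6,190,8) for j in [k&(A>=a)&(A<a+8)] if j.sum()>2])
E
python3 chk.py 7
```

```text
time: 18.75
tool_pos: [0.519, 0.2112, 0.0526]
tool_rot: [3.142, -0.0, 3.094]
contact_force: [-0.8, 2.4, -0.8]
opening: 0.0235
grip_force: 15.0
[-0.8  2.4 -0.8] [519.  211.2  52.6]
scene [(-6, 7, np.float64(54.8), np.float64(1.0)), (2, 5, np.float64(56.5), np.float64(1.7)), (10, 14, np.float64(57.4), np.float64(0.1)), (18, 18, np.float64(59.1), np.float64(-3.0)), (26, 20, np.float64(60.1), np.float64(-1.4)), (34, 14, np.float64(60.8), np.float64(-2.7)), (42, 16, np.float64(64.0), np.float64(-1.0)), (50, 15, np.float64(64.1), np.float64(-1.2)), (58, 13, np.float64(66.2), np.float64(-0.5)), (66, 13, np.float64(65.7), np.float64(-1.7)), (74, 13, np.float64(64.2), np.float64(-1.5)), (82, 9, np.float64(64.4), np.float64(2.9)), (90, 4, np.float64(64.0), np.float64(2.2)), (98, 6, np.float64(63.2), np.float64(6.4)), (114, 6, np.float64(69.2), np.float64(6.3))]
top []
```

```bash
python3 -m handwheel '[0,0,-1,0,0,0,0,0,0,0]'; python3 -m handwheel '[0,0,-1,0,0,0,0,0,0,0]';python3 -m handwheel '[0,0,-1,0,0,0,0,0,0,0]'
```

```text
time: 19.05
tool_pos: [0.5191, 0.2113, 0.0519]
tool_rot: [3.141, 0.0, 3.094]
contact_force: [-1.7, 2.3, 1.5]
opening: 0.0236
grip_force: 15.0
time: 19.25
tool_pos: [0.5193, 0.2116, 0.0515]
tool_rot: [3.141, 0.001, 3.094]
contact_force: [-3.0, 2.7, 6.9]
opening: 0.0235
grip_force: 15.0
time: 19.45
tool_pos: [0.5195, 0.2118, 0.0511]
tool_rot: [3.14, 0.002, 3.094]
contact_force: [-4.1, 3.7, 10.8]
opening: 0.0235
grip_force: 15.0
```

```bash
python3 -m handwheel '[-1,0,1,0,0,0,0,0,0,0]'; python3 -m handwheel '[-1,0,0,0,0,0,0,0,0,0]';python3 chk.py 8 | head -2; python3 -m handwheel '[-1,0,0,0,0,0,0,0,0,0]';python3 -m handwheel '[-1,0,0,0,0,0,0,0,0,0]'
```

```text
time: 19.65
tool_pos: [0.5191, 0.2116, 0.0514]
tool_rot: [3.14, 0.003, 3.094]
contact_force: [0.0, 4.5, 4.3]
opening: 0.0235
grip_force: 15.0
time: 19.85
tool_pos: [0.5188, 0.2116, 0.0514]
tool_rot: [3.14, 0.004, 3.094]
contact_force: [3.5, 3.9, 2.8]
opening: 0.0234
grip_force: 15.0
[3.5 3.9 2.8] [518.8 211.6  51.4]
scene [(-6, 6, np.float64(54.8), np.float64(1.3)), (2, 9, np.float64(56.2), np.float64(1.3)), (10, 11, np.float64(58.7), np.float64(-0.2)), (18, 24, np.float64(59.6), np.float64(-2.1)), (26, 13, np.float64(60.7), np.float64(-0.6)), (34, 16, np.float64(59.3), np.float64(-2.7)), (42, 14, np.float64(62.9), np.float64(-2.1)), (50, 12, np.float64(63.1), np.float64(-1.5)), (58, 18, np.float64(63.1), np.float64(-1.2)), (66, 9, np.float64(63.4), np.float64(-1.6)), (74, 14, np.float64(64.0), np.float64(0.4)), (82, 10, np.float64(64.3), np.float64(1.0)), (90, 5, np.float64(62.4), np.float64(4.4)), (98, 3, np.float64(64.0), np.float64(4.1)), (114, 4, np.float64(67.7), np.float64(5.2))]
time: 20.15
tool_pos: [0.5181, 0.2116, 0.0515]
tool_rot: [3.14, 0.005, 3.094]
contact_force: [4.1, 5.2, 2.3]
opening: 0.0236
grip_force: 15.0
time: 20.35
tool_pos: [0.5172, 0.2116, 0.0515]
tool_rot: [3.14, 0.005, 3.094]
contact_force: [3.2, 5.4, 3.4]
opening: 0.0232
grip_force: 15.0
```

```bash
python3 -m handwheel '[-1,0,0,0,0,0,0,0,0,0]'; python3 -m handwheel '[-1,0,0,0,0,0,0,0,0,0]';python3 -m handwheel '[-1,0,0,0,0,0,0,0,0,0]'
```

```text
time: 20.55
tool_pos: [0.5162, 0.2117, 0.0515]
tool_rot: [3.14, 0.005, 3.094]
contact_force: [5.3, 4.8, 2.4]
opening: 0.0232
grip_force: 15.0
time: 20.75
tool_pos: [0.5161, 0.2116, 0.0516]
tool_rot: [3.14, 0.007, 3.094]
contact_force: [6.1, 4.5, 0.5]
opening: 0.0238
grip_force: 15.0
time: 20.95
tool_pos: [0.516, 0.2116, 0.0517]
tool_rot: [3.139, 0.009, 3.094]
contact_force: [9.7, 4.4, -0.4]
opening: 0.0233
grip_force: 15.0
```

```bash
python3 -m handwheel '[2,0,0,0,0,1,0,0,0,0,1,0,0,0,0,0,0,0,0,0]'; python3 -m handwheel '[1,0,0,0,0,0,0,0,0,0]';python3 -m handwheel '[1,0,0,0,0,0,0,0,0,0]';python3 -m handwheel '[1,0,0,0,0,0,0,0,0,0]'
```

```text
time: 21.35
tool_pos: [0.5162, 0.2116, 0.0515]
tool_rot: [3.141, 0.0, 3.094]
contact_force: [-2.6, 4.9, 8.9]
opening: 0.0235
grip_force: 15.0
time: 21.55
tool_pos: [0.5163, 0.2116, 0.0514]
tool_rot: [3.141, -0.001, 3.094]
contact_force: [-4.5, 4.7, 10.8]
opening: 0.0235
grip_force: 15.0
time: 21.75
tool_pos: [0.5167, 0.2118, 0.0512]
tool_rot: [3.141, -0.003, 3.094]
contact_force: [-6.1, 5.7, 10.4]
opening: 0.0231
grip_force: 15.0
time: 21.95
tool_pos: [0.517, 0.2118, 0.051]
tool_rot: [3.141, -0.004, 3.094]
contact_force: [-7.8, 6.9, 12.0]
opening: 0.0236
grip_force: 15.0
```

```bash
python3 -m handwheel '[0,-0.5,1.5,0,0,0,0,0,0,0]'; python3 -m handwheel '[1,0,0,0,0,0,0,0,0,0]';python3 -m handwheel '[1,0,0,0,0,0,0,0,0,0]';python3 -m handwheel '[1,0,0,0,0,0,0,0,0,0]'
```

```text
time: 22.15
tool_pos: [0.5178, 0.211, 0.052]
tool_rot: [3.141, -0.003, 3.094]
contact_force: [-3.6, 5.1, 4.3]
opening: 0.0238
grip_force: 15.0
time: 22.35
tool_pos: [0.5185, 0.2111, 0.0519]
tool_rot: [3.141, -0.003, 3.094]
contact_force: [-5.4, 6.9, 4.8]
opening: 0.0234
grip_force: 15.0
time: 22.55
tool_pos: [0.5193, 0.2111, 0.0518]
tool_rot: [3.141, -0.004, 3.094]
contact_force: [-5.9, 5.7, 3.6]
opening: 0.0233
grip_force: 15.0
time: 22.75
tool_pos: [0.5203, 0.2111, 0.0518]
tool_rot: [3.141, -0.004, 3.094]
contact_force: [-5.8, 6.2, 4.0]
opening: 0.0237
grip_force: 15.0
```

```bash
python3 -m handwheel '[0,2,0,0,0,0,0,0,0,0]'; python3 -m handwheel '[1,0,0,0,0,0,0,0,0,0]';python3 -m handwheel '[1,0,0,0,0,0,0,0,0,0]';python3 chk.py 9 | head -2
```

```text
time: 22.95
tool_pos: [0.5204, 0.212, 0.0514]
tool_rot: [-3.14, -0.004, 3.094]
contact_force: [-5.4, 0.2, 1.7]
opening: 0.0238
grip_force: 15.0
time: 23.15
tool_pos: [0.5204, 0.212, 0.0514]
tool_rot: [-3.14, -0.006, 3.094]
contact_force: [-8.2, -1.1, 4.4]
opening: 0.0236
grip_force: 15.0
time: 23.35
tool_pos: [0.5205, 0.212, 0.0513]
tool_rot: [-3.139, -0.008, 3.094]
contact_force: [-11.6, 0.3, 7.4]
opening: 0.0232
grip_force: 15.0
[-11.6   0.3   7.4] [520.5 212.   51.3]
scene [(-6, 9, np.float64(55.8), np.float64(1.6)), (2, 7, np.float64(56.6), np.float64(1.2)), (10, 16, np.float64(58.2), np.float64(-0.3)), (18, 17, np.float64(58.9), np.float64(-2.2)), (26, 15, np.float64(60.0), np.float64(-1.1)), (34, 11, np.float64(61.0), np.float64(-2.7)), (42, 22, np.float64(63.5), np.float64(-0.9)), (50, 10, np.float64(63.4), np.float64(-2.3)), (58, 15, np.float64(62.6), np.float64(0.2)), (66, 12, np.float64(63.9), np.float64(-0.4)), (74, 11, np.float64(65.5), np.float64(-0.7)), (82, 9, np.float64(64.0), np.float64(3.4)), (90, 4, np.float64(62.3), np.float64(5.6)), (114, 4, np.float64(68.0), np.float64(6.7))]
```

The stops are at x = 516.1 and 520.45. That is the 4 mm of play of the collar in its gap, so it is down in the gap. Centring, then letting go.

```bash
python3 -m handwheel '[-3,0,0,0,0,-2,0,0,0,0,0,0,0,0,0]'; python3 -m handwheel '[-1,0,0,0,0,0,0,0,0,0]'
```

```text
time: 23.75
tool_pos: [0.5192, 0.2124, 0.052]
tool_rot: [-3.141, 0.0, 3.094]
contact_force: [-0.7, -0.5, -2.3]
opening: 0.0231
grip_force: 15.0
time: 23.95
tool_pos: [0.5182, 0.2126, 0.0521]
tool_rot: [3.142, 0.0, 3.094]
contact_force: [0.3, -0.7, -1.8]
opening: 0.0234
grip_force: 15.0
```

```bash
python3 -m handwheel '[0,0,-1,0,0,0,0,-0.7,0,0,0,0,0,0,0]'; python3 -m handwheel '[0,0,0,0,0.6,0,0,0,0,0.6,0,0,0,0,0.6,0,0,0,0,0.6,0,0,0,0,0.6]'; python3 -m handwheel '[0,0,10,0,0.6,0,0,20,0,0.6,0,0,30,0,0.6,0,0,40,0,0.6,-20,0,30,0,0.6,-40,0,30,0,0.6,-40,0,0,0,0.6,-30,0,0,0,0.6]'; python3 -m handwheel '[0,-40,0,0,0.6,0,-45,0,0,0.6,0,-45,0,0,0.6,0,-45,0,0,0.6,0,-40,0,0,0.6,0,0,0,0,0.6]';python3 chk.py 10;python3 - <<'E'
from h import *
a=cv2.imread('pics/s10.png');b=cv2.imread('pics/t10.png')
q=cv2.resize(a[175:250,378:433],(396,540),interpolation=cv2.INTER_CUBIC);r=cv2.resize(b[178:258,236:291],(396,576),interpolation=cv2.INTER_CUBIC)[:540]
cv2.imwrite('pics/c9.png',cv2.convertScaleAbs(np.hstack([q,r]),alpha=1.7))
E
```

```text
time: 24.25
tool_pos: [0.5184, 0.2125, 0.0515]
tool_rot: [-3.142, 0.001, 3.094]
contact_force: [-2.2, -2.1, 6.0]
opening: 0.0238
grip_force: 15.0
time: 24.75
tool_pos: [0.5181, 0.2127, 0.0504]
tool_rot: [3.141, -0.0, 3.094]
contact_force: [-0.6, 0.6, -0.3]
opening: 0.0544
grip_force: 0.0
time: 25.55
tool_pos: [0.3863, 0.2127, 0.2121]
tool_rot: [3.14, 0.002, 3.094]
contact_force: [-0.2, -0.1, 0.6]
opening: 0.0553
grip_force: 0.0
time: 26.15
tool_pos: [0.3883, -0.0062, 0.2114]
tool_rot: [-3.14, 0.002, 3.089]
contact_force: [0.7, -0.1, -0.1]
opening: 0.0554
grip_force: 0.0
[ 0.7 -0.1 -0.1] [388.3  -6.2 211.4]
scene [(-6, 8, np.float64(55.0), np.float64(1.4)), (2, 6, np.float64(57.1), np.float64(0.5)), (10, 10, np.float64(56.2), np.float64(-0.3)), (18, 17, np.float64(59.3), np.float64(0.7)), (26, 16, np.float64(60.4), np.float64(-2.7)), (34, 10, np.float64(62.0), np.float64(0.9)), (42, 21, np.float64(62.2), np.float64(-2.4)), (50, 14, np.float64(64.3), np.float64(-2.5)), (58, 15, np.float64(63.4), np.float64(0.0)), (66, 10, np.float64(63.0), np.float64(-2.2)), (74, 12, np.float64(64.2), 
[... 936 characters left out ...]
5)), (66, 12, np.float64(66.5), np.float64(-0.3)), (74, 17, np.float64(65.2), np.float64(-0.8)), (82, 14, np.float64(65.0), np.float64(-0.7)), (90, 17, np.float64(63.9), np.float64(0.3)), (98, 10, np.float64(63.8), np.float64(0.3)), (106, 14, np.float64(64.4), np.float64(-0.5)), (114, 12, np.float64(66.8), np.float64(-1.0)), (122, 17, np.float64(69.7), np.float64(-1.7)), (130, 13, np.float64(64.4), np.float64(1.0)), (138, 14, np.float64(65.5), np.float64(-1.3)), (146, 13, np.float64(66.0), np.float64(-0.6)), (154, 16, np.float64(65.3), np.float64(-0.5)), (162, 12, np.float64(67.2), np.float64(0.8)), (170, 18, np.float64(65.8), np.float64(-0.0)), (178, 13, np.float64(61.0), np.float64(-0.1))]
```

View pics/c9.png

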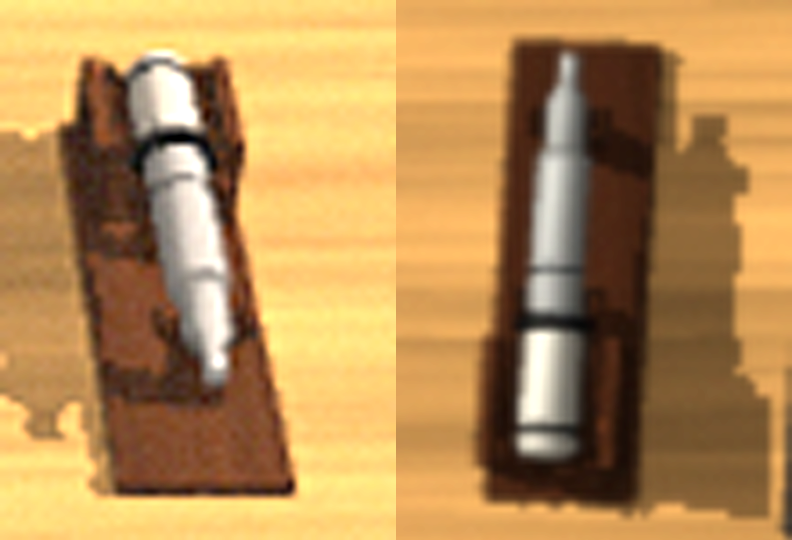

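Both views show it home and level. In the scene panel the nose is at (215,375) and the collar at (175,150) in the gap. In the top panel the nose is at (567,60) and the tail at (550,440), in the V block. The gripper is clear, so I'm handing in.

```bash
python3 -c "
from cell import robot
print(robot.hand_in())"
```

```text
the job is handed in; nothing more can be done
None
```

I laid the handpiece in the sloping rest tail uphill, let it go, took it again across the waist and left it level in the cradle with its collar in the gap. I handed in at about 26 s with the gripper clear; no verdict came back.

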